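Set the battery charger's rate dial to the fifth click and shut its cover

ROBOT

A 6-joint arm with a two-finger parallel gripper is mounted at the origin on the work surface. World frame = base frame: x ahead of the robot, y to its left, z up, the work surface at z = 0. Lengths are in mm, angles in degrees, forces in N, time in s.
With the tool pointing down it reaches from about 325 to 775 mm from the base axis. Payload 5.5 kg.
Tool frame: the origin (TCP) lies on the front face of the gripper's body, between the roots of the fingers; the fingertips stand 80 mm ahead of it and the grasp point (between the pads) lies 61 mm ahead of it; z points along the fingers, y is the line along which they close (so a half turn about z gives the same grasp; the last joint's range is limited). The gripper opens to 88 mm and grips with 3 to 60 N. Pads are 20 mm wide; open, the fingers measure 115 mm over their backs; the gripper's body (75 mm by 178 mm) begins 61 mm behind the grasp point.
Start: joints at [61.324, 5.22, 70.514, -0, 104.267, -3.249], TCP at [257.631, 541.889, 302.631] pointing down, gripper open.
Joint ranges: [-164.24, 164.24], [-49.07, 125.15], [9.68, 141.18], [-86.29, 266.29], [3.28, 154.24], [-151.56, 151.56]. Speed limits (degrees/s): [147.25, 147.25, 172.46, 180, 180, 180].

INTERFACE

Orientations are given as a 3x3 rotation matrix whose columns are the frame's x, y, z axes.
In Python, from plant import bot gives the robot as it stands. The module is installed in compiled form; this text tells all that it offers.
- The arm moves only by the tool apply_moves, never from a script. Its argument "series" is a list of rows, each an object with "delta_pos": the shift along the world's x, y, z in mm, a list of three; "twist": the turn about the world's z in rad; "claw": the finger opening in mm, from 0 to 87.8. A call has 1 to 5 rows; each row is the pose to reach, as a shift and turn from the pose commanded when the call began; what a row does not reach only later rows make up. A row lasts 1/8 s, in which the tool goes at most 62.5 mm and 10.7 degrees, less where a joint would pass 70% of its speed; a pose out of reach is approached as far as the arm can. A call with a gripper value outside its range is refused whole. The fingers move at their own pace and stop on an object; "squeeze" is the grip in N (left out, the last holds). Time passes only in rows, so rows that repeat a pose let the fingers close. It gives the time, the measured TCP pose, the force, the opening and the grip force at its end, in the units of the state.
- bot.get_state(): the state, without advancing time (a new reading comes with each control period).
- bot.grab_frame(name): name is "scene" or "top"; returns the picture (384x512x3 uint8, red, green, blue); there is no depth.
- bot.get_calibration(name): a dict with "camera_matrix" (3x3 intrinsics, pixels), "k1" (the pictures are not rectified: a ray, as slopes to the right and down, at radius r is drawn at 1 + k1 r^2 times it, then the intrinsics apply), "extrinsics" (4x4, takes a point from camera to world coordinates). Camera axes: x right, y down, z forward; pixel columns grow to the right and rows downward; lengths in mm; the calibration is good to about 2 mm. A picture is of the moment at which its call begins. get_calibration takes no time and is no camera call.
- bot.job_done(): hands the job in; it is judged then, once.
Trained networks look in the newest picture that a camera, given by its name, has taken for a name from the list of things; names that differ only in an ending like _2 or _b are one class to them, and where a whole thing is asked for, a point or a joint stands for the part that bears it (a point fixed in the world has none). Each returns a list of dicts, best first, with "conf" (0 to 1); they miss things now and then, are a little off and sometimes report something else, mostly with a low value. They report only what shows in the picture. A call takes as long as a camera call.
- bot.search_frame(target, camera): "point" ([x, y, z] in mm, in the coordinates of the camera as it stood for that picture, good to about 4 mm: the middle of the surface that is visible of it).
- bot.spot_point(target, camera): "point" ([x, y, z] in mm, in the coordinates of the camera as it stood for that picture, good to about 4 mm: a listed point, or the origin of a listed thing).
The state is a dict: "time_s": time; "q": joint angles; "qd": joint speeds; "joint_efforts": joint torques, N m; "tool_pos": TCP position; "orientation": TCP orientation; "contact_force": force on the tool from outside, world axes, zero at the start; "ft_torque": the same for the moment, N m; "gripper_width": finger opening in mm; "gripper_force": force on a finger pad.
Only numpy, scipy, OpenCV 4.12 (cv2) and the standard library are available. Lean on these libraries where they do the work, as an engineer would, in place of code of your own. Each camera call takes 0.05 s, during which the arm holds its last target. There are 200 camera calls.

TASK

Set the charge rate on the blue battery charger: slide its clear cover fully aside along the rails, turn the rate dial clockwise to the fifth click past the red off mark without ever clicking it beyond that, and then slide the cover fully shut over the dial again. Leave the other things on the ledge where they are.

Things in the scene. Friction and masses are not known exactly. Their poses are not given: they have to be found in the camera images.
- charger: Blue battery charger, fixed to the ledge, a box 200 (its x) x 300 (its y) x 90 mm tall with a black top. Origin: centre of its underside; z up, x away from the robot at yaw 0, y along the cover's rails. The dial is at local x 0, y -75 mm; the cover parks over local y +75 mm. The rails, 7 mm wide and 6 mm high, run along y at local x +-62 mm.
- dial_axis (a point): Fixed point on the dial's upright axis, 118 mm above the ledge, half-way up its wing; axes as the charger's. The dial is a grey disc 94 mm across, its top 105 mm above the ledge, with a black upright wing across its middle: 92 mm long, 14 mm wide, from 105 to 133 mm above the ledge. Push the wing sideways near either end, or grip it from above.
- pointer (a point): Middle of the wing's red end, the pointer, 45 mm from the dial's axis, 119 mm above the ledge; turns with the dial. With the dial at 0 it lies 120 degrees counter-clockwise (from above) of the charger's +x. It starts at one of clicks 0 to 3, rarely poised half-way between two. Pushed past half-way it springs on to the next click, let go sooner it falls back; left just at half-way it may stay.
- dial (a joint): Dial angle in rad: 0 = pointer at the broad red off mark, growing clockwise seen from above. Nine click positions 30 degrees (0.524 rad) apart, 0 (off) to 8, with narrow white marks at 1 to 8; the fifth click past off is 2.618. End stops lie just beyond 0 and 8. It takes up to about 0.2 N m to turn.
- cover (a joint): Travel of the cover in m along the charger's +y axis: 0 = shut over the dial (against its stop), 0.15 = fully aside (against its stop). Slides with about 2 N of friction and stays where it is left.
- cover_rib (a point): Centre of the orange rib on the clear cover, 154 mm above the ledge; moves with the cover. The cover is a hood 116 x 116 mm, open below, flat top 142 mm above the ledge, centred on the dial when shut. The rib stands on its middle: 80 mm long along the charger's x, 12 mm thick along y, 142 to 166 mm above the ledge, to be pushed from either side.
- funnel: Bystander: grey plastic funnel standing mouth down, 120 mm across, 140 mm tall, origin under its centre.
- nut_driver: Bystander: steel nut driver with a yellow handle, 195 mm long, 26 mm high, lying in front of the charger; origin under its middle, length along its x.
- ice_scraper: Bystander: ice scraper, 190 mm long, blade 100 mm wide, 20 mm high, lying behind the charger; origin under its middle, length along its x.
- washer_bottle: Bystander: blue bottle, 76 mm across, 200 mm tall; origin under its centre.
- mug: Bystander: white mug, 80 mm across, 95 mm tall; origin under its centre.

How it is judged:
By the outcome, as a careful person would: the job done as asked, in the order asked, and still so for the second after the job is handed in, with the robot touching nothing.
It also fails if it takes over 64 s, if anything falls off the work surface, if the arm or the gripper's body presses on something with over 40 N, if the wrist force passes 120 N, or if a joint passes its speed limit or range.

## Working session

There is one attempt and no reset: what is moved stays moved. The work goes in short steps, Python scripts to look and compute and a tool call to move; the robot and the scene stay as the last step left them, time stands still between calls to the robot, and variables do not carry over. Pictures are saved under pics/ and viewed, at most 10 in all, crops included, and the job is handed in when it is done.

Besides the shell and the picture viewer there is one more tool, called after "Call:" by a JSON object that holds its "name" and its "arguments", one argument or row to a line. apply_moves: Moves the arm, as the interface text tells. Its arguments: {"type":"object","properties":{"series":{"type":"array"},"squeeze":{"type":"number"}},"required":["series"]}

```bash
mkdir -p pics
cat > h.py <<'E'
import numpy as np, cv2
from plant import bot
def snap(cam,fn=None,crop=None,scale=1):
    im=bot.grab_frame(cam)
    if fn:
        c=im if crop is None else im[crop[1]:crop[3],crop[0]:crop[2]]
        cv2.imwrite('pics/'+fn,cv2.cvtColor(cv2.resize(c,None,fx=scale,fy=scale,interpolation=cv2.INTER_CUBIC),cv2.COLOR_RGB2BGR))
    return im
def world(p,cam):
    return (np.array(bot.get_calibration(cam)['extrinsics'])@np.r_[p,1])[:3]
def find(t,cam,f='spot_point'):
    return [(round(d['conf'],2),world(d['point'],cam).round(1).tolist()) for d in getattr(bot,f)(t,cam)[:2]]
def px(P,cam):
    c=bot.get_calibration(cam);q=(np.linalg.inv(np.array(c['extrinsics']))@np.r_[P,1])[:3]
    s=q[:2]/q[2];s=s*(1+c['k1']*(s@s));return (np.array(c['camera_matrix'])@np.r_[s,1])[:2]
def ray(u,v,cam,z):
    "world point at height z seen at pixel u,v"
    from scipy.optimize import fsolve
    return fsolve(lambda xy:px([xy[0],xy[1],z],cam)-[u,v],[500,0])
E
python3 - <<'E'
from h import *
for c in('scene','top'):
    snap(c,c+'0.png')
    for t in('charger','dial_axis','pointer','cover_rib','funnel','washer_bottle','mug','nut_driver','ice_scraper'): print(c,t,find(t,c))
print(bot.get_state())
E
```

```text
scene charger [(0.76, [527.1, 112.0, 0.1])]
scene dial_axis [(0.81, [504.2, 40.4, 119.6])]
scene pointer [(0.61, [505.3, 35.7, 155.6])]
scene cover_rib [(0.67, [509.1, 36.9, 154.9]), (0.57, [504.9, 35.8, 119.2])]
scene funnel [(0.7, [583.9, -413.2, 0.2])]
scene washer_bottle [(0.74, [667.9, 417.9, 0.8])]
scene mug [(0.7, [481.5, 420.4, 2.3])]
scene nut_driver []
scene ice_scraper [(0.97, [689.6, 54.3, -2.5])]
top charger [(0.97, [526.0, 113.5, 3.5])]
top dial_axis [(0.96, [506.2, 35.4, 123.4])]
top pointer []
top cover_rib [(0.83, [508.0, 40.3, 151.5])]
top funnel [(0.68, [583.3, -417.0, 0.6])]
top washer_bottle [(0.93, [667.2, 415.6, 1.8])]
top mug [(0.75, [477.6, 427.5, 2.3])]
top nut_driver [(0.57, [384.3, 182.5, 1.5]), (0.19, [666.0, 418.0, 2.2])]
top ice_scraper []
{'time_s': 1.0, 'q': array([ 6.13234553e+01,  5.22006908e+00,  7.05146890e+01,  2.44576914e-03,
        1.04268375e+02, -3.24642005e+00]), 'qd': array([ 0.1119729 ,  0.04422027, -0.03475052, -0.02060384, -0.00529114,
        0.0654238 ]), 'joint_efforts': array([-4.50975094e-04, -4.46217549e+01, -4.06505978e+01,  6.96795713e-02,
        1.97715737e-02, -1.74756389e-05]), 'tool_pos': array([257.6190356 , 541.88501972, 302.61916035]), 'orientation': array([[-9.03114161e-01,  4.29400523e-01, -6.25336117e-05],
       [ 4.29400525e-01,  9.03114161e-01, -2.81193739e-05],
       [ 4.44005165e-05, -5.22469705e-05, -9.99999998e-01]]), 'contact_force': array([-0.17501299,  0.23965445, -0.25257004]), 'ft_torque': array([ 0.0032032 , -0.07172274, -0.02206949]), 'gripper_force': 0.0, 'gripper_width': 87.71776382318413}
```

View pics/scene0.png

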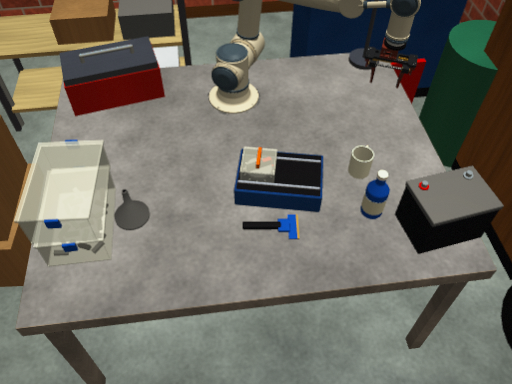

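View pics/top0.png

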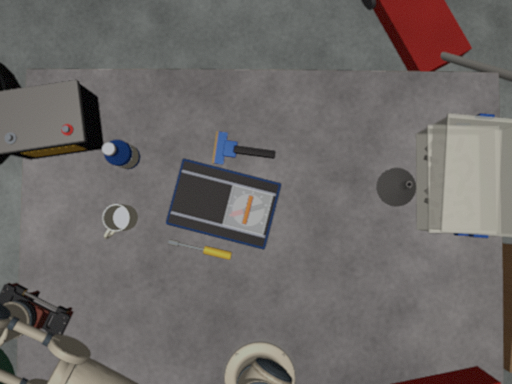

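The scene view shows the charger at about (280,180), with the cover shut over the dial and the orange rib at (258,157). In the top view the charger's corners are near (183,160), (280,183), (265,248) and (167,225), so it is yawed by about -14°. The rib is at (248,209).

Run:
```python
from h import *
im=snap('top','top1.png',(155,145,295,260),5)
# blue/dark mask of charger outline
hsv=cv2.cvtColor(im,cv2.COLOR_RGB2HSV)
C=[ray(u,v,'top',90) for u,v in((183,160),(280,183),(265,248),(167,225))]
print(np.round(C,1),np.mean(C,0))
yd=(C[0]-C[1])+(C[3]-C[2]);print('yaw',np.degrees(np.arctan2(-yd[0],yd[1])))
o=(hsv[...,0]>5)&(hsv[...,0]<18)&(hsv[...,1]>140);o[:185]=0;o[235:]=0;o[:,:225]=0;o[:,275:]=0
v,u=np.nonzero(o);print(len(u),u.mean(),v.mean())
W=np.array([ray(a,b,'top',166) for a,b in zip(u,v)]);m=W.mean(0)
e=np.linalg.svd(W-m)[2][0];print('rib',m,e,np.degrees(np.arctan2(e[1],e[0])),np.ptp((W-m)@e))
```

```text
[[649.6 228.2]
 [584.5 -55.1]
 [396.3 -12.9]
 [460.1 271.5]] [522.62344961 107.9245383 ]
yaw -12.795515757889946
69 247.28985507246378 209.34782608695653
rib [506.50509163  36.61149016] [-0.96827426  0.24988991] 165.52900240938902 71.75697565394512
```

View pics/top1.png

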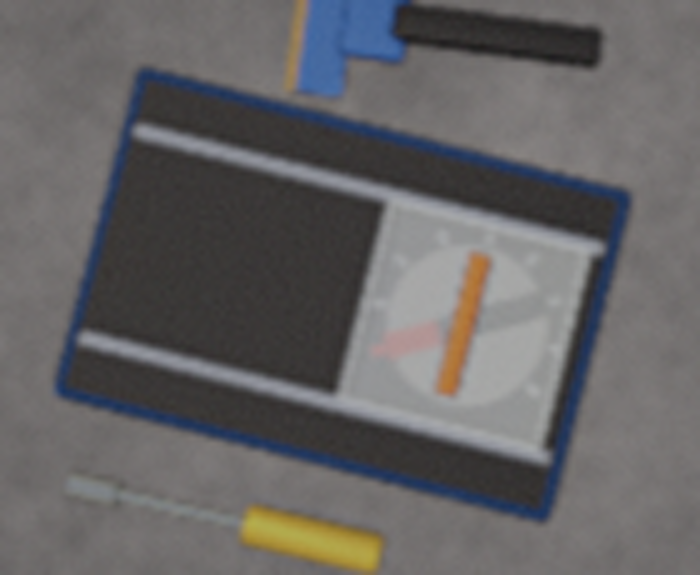

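The crop shows the wing running from (540,300) to its red end at (375,350). That is about 120° counter-clockwise of the charger's +x, so the dial is at click 0. The yaw is about -14.3°, and the dial axis and rib are near (506,37). Next I move above the rib.

Call:
{"name": "apply_moves", "arguments": {
  "series": [
    {"delta_pos": [25, -52, 0], "twist": 0.194, "claw": 60},
    {"delta_pos": [50, -104, 0], "twist": 0.194, "claw": 60},
    {"delta_pos": [75, -156, 0], "twist": 0.194, "claw": 60},
    {"delta_pos": [100, -208, 0], "twist": 0.194, "claw": 60},
    {"delta_pos": [125, -260, 0], "twist": 0.194, "claw": 60}
  ]
}}

```text
time_s: 1.68
tool_pos: [383.1, 280.2, 302.8]
orientation: [[-0.969, 0.247, 0.001], [0.247, 0.969, 0.0], [-0.001, 0.001, -1.0]]
contact_force: [-0.7, 0.7, -1.0]
gripper_width: 60.0
gripper_force: 0.0
```

Call:
{"name": "apply_moves", "arguments": {
  "series": [
    {"delta_pos": [25, -52, 0], "twist": 0, "claw": 60},
    {"delta_pos": [50, -104, 0], "twist": 0, "claw": 60},
    {"delta_pos": [75, -156, 0], "twist": 0, "claw": 60},
    {"delta_pos": [100, -208, 0], "twist": 0, "claw": 60},
    {"delta_pos": [124, -245, 0], "twist": 0, "claw": 60}
  ]
}}

```text
time_s: 2.3
tool_pos: [507.2, 34.6, 302.9]
orientation: [[-0.969, 0.249, 0.001], [0.249, 0.969, -0.0], [-0.001, 0.0, -1.0]]
contact_force: [1.3, 0.1, 0.9]
gripper_width: 59.7
gripper_force: 0.0
```

Call:
{"name": "apply_moves", "arguments": {
  "series": [
    {"delta_pos": [0, 0, 0], "twist": 0, "claw": 60},
    {"delta_pos": [0, 0, 0], "twist": 0, "claw": 60}
  ]
}}

```text
time_s: 2.55
tool_pos: [506.4, 37.3, 302.6]
orientation: [[-0.969, 0.247, -0.0], [0.247, 0.969, 0.001], [0.0, 0.0, -1.0]]
contact_force: [-0.1, 0.3, -0.8]
gripper_width: 59.8
gripper_force: 0.0
```

Call:
{"name": "apply_moves", "arguments": {
  "series": [
    {"delta_pos": [0, 0, -40], "twist": 0, "claw": 50},
    {"delta_pos": [0, 0, -65], "twist": 0, "claw": 50},
    {"delta_pos": [0, 0, -76], "twist": 0, "claw": 50},
    {"delta_pos": [0, 0, -76], "twist": 0, "claw": 50}
  ],
  "squeeze": 10
}}

```text
time_s: 3.05
tool_pos: [506.2, 37.7, 226.5]
orientation: [[-0.969, 0.246, -0.001], [0.246, 0.969, 0.0], [0.001, -0.0, -1.0]]
contact_force: [-0.6, -0.4, 0.1]
gripper_width: 49.6
gripper_force: 0.0
```

Call:
{"name": "apply_moves", "arguments": {
  "series": [
    {"delta_pos": [0, 0, 0], "twist": 0, "claw": 5},
    {"delta_pos": [0, 0, 0], "twist": 0, "claw": 5},
    {"delta_pos": [0, 0, 0], "twist": 0, "claw": 5},
    {"delta_pos": [0, 0, 0], "twist": 0, "claw": 5},
    {"delta_pos": [0, 0, 0], "twist": 0, "claw": 5}
  ],
  "squeeze": 10
}}

```text
time_s: 3.68
tool_pos: [506.7, 36.8, 226.8]
orientation: [[-0.969, 0.247, 0.0], [0.247, 0.969, -0.0], [-0.0, -0.0, -1.0]]
contact_force: [-0.6, -0.3, 1.6]
gripper_width: 12.1
gripper_force: 10.0
```

Call:
{"name": "apply_moves", "arguments": {
  "series": [
    {"delta_pos": [7.4, 29, 0], "twist": 0, "claw": 5},
    {"delta_pos": [14.8, 58, 0], "twist": 0, "claw": 5},
    {"delta_pos": [22.2, 87, 0], "twist": 0, "claw": 5},
    {"delta_pos": [29.6, 116, 0], "twist": 0, "claw": 5},
    {"delta_pos": [34.5, 135.5, 0], "twist": 0, "claw": 5}
  ]
}}

```text
time_s: 4.3
tool_pos: [540.8, 173.3, 226.9]
orientation: [[-0.969, 0.247, -0.001], [0.247, 0.969, -0.0], [0.001, -0.001, -1.0]]
contact_force: [-4.2, -2.6, 4.6]
gripper_width: 12.1
gripper_force: 10.0
```

Call:
{"name": "apply_moves", "arguments": {
  "series": [
    {"delta_pos": [1.2, 4.8, 0], "twist": 0, "claw": 5},
    {"delta_pos": [2.2, 8.7, 0], "twist": 0, "claw": 5},
    {"delta_pos": [2.7, 10.7, 0], "twist": 0, "claw": 5},
    {"delta_pos": [2.7, 10.7, 0], "twist": 0, "claw": 5}
  ]
}}

```text
time_s: 4.8
tool_pos: [543.1, 182.1, 226.9]
orientation: [[-0.969, 0.248, -0.002], [0.248, 0.969, -0.001], [0.002, -0.002, -1.0]]
contact_force: [-7.3, -3.3, 5.2]
gripper_width: 11.7
gripper_force: 10.0
```

Call:
{"name": "apply_moves", "arguments": {
  "series": [
    {"delta_pos": [-1.5, 2, 0], "twist": 0, "claw": 5},
    {"delta_pos": [-1.2, 4, 0], "twist": 0, "claw": 5},
    {"delta_pos": [-1.2, 4, 0], "twist": 0, "claw": 5}
  ]
}}

```text
time_s: 5.18
tool_pos: [543.0, 182.7, 226.8]
orientation: [[-0.968, 0.251, -0.0], [0.251, 0.968, -0.008], [-0.002, -0.008, -1.0]]
contact_force: [-3.4, -14.3, 3.9]
gripper_width: 12.1
gripper_force: 10.0
```

Call:
{"name": "apply_moves", "arguments": {
  "series": [
    {"delta_pos": [0, -3, 0], "twist": 0, "claw": 60},
    {"delta_pos": [0, -3, 0], "twist": 0, "claw": 60},
    {"delta_pos": [0, -3, 0], "twist": 0, "claw": 60},
    {"delta_pos": [0, -3, 45], "twist": 0, "claw": 60},
    {"delta_pos": [0, 0, 90], "twist": 0, "claw": 60}
  ]
}}

```text
time_s: 5.8
tool_pos: [542.4, 187.3, 316.9]
orientation: [[-0.969, 0.247, -0.001], [0.247, 0.969, -0.0], [0.001, -0.001, -1.0]]
contact_force: [1.3, 0.3, 0.7]
gripper_width: 58.3
gripper_force: 0.0
```

Run:
```python
from h import *
snap('top','top2.png',(155,145,295,260),5)
print([find(t,'top') for t in('cover_rib','pointer','dial_axis')])
snap('scene','sc2.png',(220,130,340,220),6)
print([find(t,'scene') for t in('cover_rib','pointer','dial_axis')])
```

```text
[[(0.6, [544.2, 183.7, 153.1])], [(0.69, [494.3, 77.5, 118.5])], [(0.71, [503.2, 36.3, 119.2]), (0.64, [669.4, 415.7, 2.8])]]
[[(0.88, [546.4, 181.6, 152.4])], [(0.56, [490.7, 78.5, 118.9]), (0.54, [480.3, 419.8, 4.6])], [(0.66, [508.2, 37.4, 114.8])]]
```

View pics/top2.png

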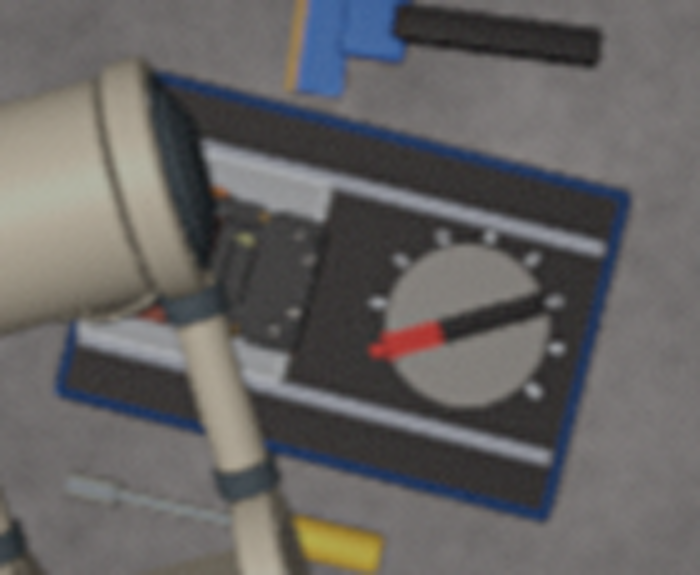

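View pics/sc2.png

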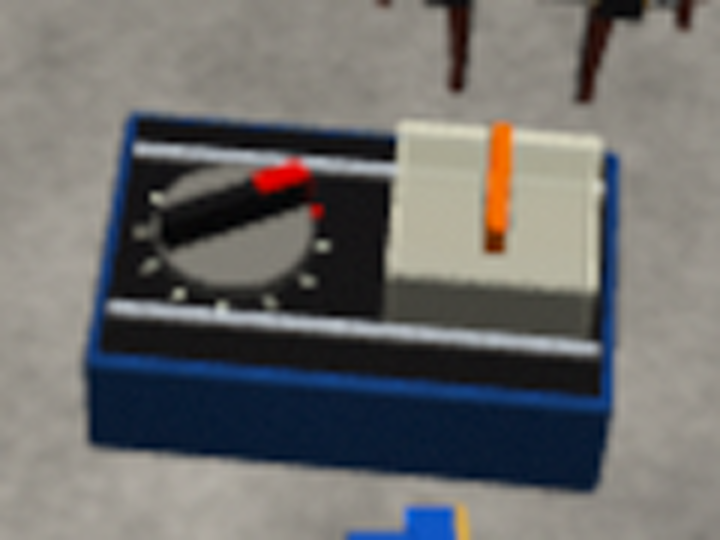

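Top view: the cover is clear of the dial, and the pointer (380,350) sits on the red off mark, click 0. Scene view: the cover is parked with its rib at (497,190), and the pointer is at (283,175). Next I move over the dial.

Call:
{"name": "apply_moves", "arguments": {
  "series": [
    {"delta_pos": [-10, -40, 0], "twist": -0.18, "claw": 60},
    {"delta_pos": [-20, -80, 0], "twist": -0.36, "claw": 60},
    {"delta_pos": [-30, -120, 0], "twist": -0.54, "claw": 60},
    {"delta_pos": [-37, -149, 0], "twist": -0.72, "claw": 60},
    {"delta_pos": [-37, -149, 0], "twist": -0.9, "claw": 60}
  ]
}}

```text
time_s: 6.82
tool_pos: [505.1, 36.2, 315.5]
orientation: [[-0.401, 0.916, -0.002], [0.916, 0.401, -0.0], [0.0, -0.002, -1.0]]
contact_force: [-0.5, -0.1, 0.2]
gripper_width: 60.2
gripper_force: 0.0
```

Call:
{"name": "apply_moves", "arguments": {
  "series": [
    {"delta_pos": [0, 0, 0], "twist": -0.147, "claw": 60},
    {"delta_pos": [0, 0, 0], "twist": -0.147, "claw": 60},
    {"delta_pos": [0, 0, 0], "twist": -0.147, "claw": 60}
  ]
}}

```text
time_s: 7.2
tool_pos: [505.5, 38.1, 316.0]
orientation: [[-0.273, 0.962, -0.001], [0.962, 0.273, -0.0], [0.0, -0.001, -1.0]]
contact_force: [-0.7, 0.4, -0.1]
gripper_width: 60.1
gripper_force: 0.0
```

Call:
{"name": "apply_moves", "arguments": {
  "series": [
    {"delta_pos": [0, 0, -50], "twist": 0, "claw": 50},
    {"delta_pos": [0, 0, -95], "twist": 0, "claw": 50},
    {"delta_pos": [0, 0, -115], "twist": 0, "claw": 50},
    {"delta_pos": [0, 0, -124], "twist": 0, "claw": 50},
    {"delta_pos": [0, 0, -124], "twist": 0, "claw": 50}
  ]
}}

```text
time_s: 7.82
tool_pos: [506.0, 38.1, 193.5]
orientation: [[-0.271, 0.963, 0.001], [0.963, 0.271, -0.0], [-0.0, 0.001, -1.0]]
contact_force: [0.5, 0.3, 0.6]
gripper_width: 49.9
gripper_force: 0.0
```

Call:
{"name": "apply_moves", "arguments": {
  "series": [
    {"delta_pos": [0, 0, 0], "twist": 0, "claw": 8},
    {"delta_pos": [0, 0, 0], "twist": 0, "claw": 8},
    {"delta_pos": [0, 0, 0], "twist": 0, "claw": 8},
    {"delta_pos": [0, 0, 0], "twist": 0, "claw": 8},
    {"delta_pos": [0, 0, 0], "twist": 0, "claw": 8}
  ],
  "squeeze": 30
}}

```text
time_s: 8.45
tool_pos: [506.2, 38.2, 193.0]
orientation: [[-0.271, 0.963, 0.002], [0.963, 0.271, 0.0], [-0.0, 0.002, -1.0]]
contact_force: [4.0, 1.7, -0.4]
gripper_width: 13.5
gripper_force: 30.0
```

Call:
{"name": "apply_moves", "arguments": {
  "series": [
    {"delta_pos": [0, 0, 0], "twist": -0.14, "claw": 8},
    {"delta_pos": [0, 0, 0], "twist": -0.28, "claw": 8},
    {"delta_pos": [0, 0, 0], "twist": -0.42, "claw": 8},
    {"delta_pos": [0, 0, 0], "twist": -0.524, "claw": 8},
    {"delta_pos": [0, 0, 0], "twist": -0.524, "claw": 8}
  ]
}}

```text
time_s: 9.07
tool_pos: [506.9, 38.2, 193.0]
orientation: [[0.248, 0.969, 0.004], [0.969, -0.248, 0.0], [0.001, 0.004, -1.0]]
contact_force: [7.8, 1.1, -1.5]
gripper_width: 13.7
gripper_force: 30.0
```

Call:
{"name": "apply_moves", "arguments": {
  "series": [
    {"delta_pos": [1, 0, 0], "twist": -0.14, "claw": 8},
    {"delta_pos": [1, 0, 0], "twist": -0.28, "claw": 8},
    {"delta_pos": [1, 0, 0], "twist": -0.42, "claw": 8},
    {"delta_pos": [1, 0, 0], "twist": -0.524, "claw": 8},
    {"delta_pos": [1, 0, 0], "twist": -0.524, "claw": 8}
  ]
}}

```text
time_s: 9.7
tool_pos: [507.8, 37.8, 193.0]
orientation: [[0.7, 0.714, 0.004], [0.714, -0.7, -0.001], [0.002, 0.003, -1.0]]
contact_force: [8.3, -0.8, -1.3]
gripper_width: 13.5
gripper_force: 30.0
```

Call:
{"name": "apply_moves", "arguments": {
  "series": [
    {"delta_pos": [0, 0, 0], "twist": -0.14, "claw": 8},
    {"delta_pos": [0, 0, 0], "twist": -0.28, "claw": 8},
    {"delta_pos": [0, 0, 0], "twist": -0.42, "claw": 8},
    {"delta_pos": [0, 0, 0], "twist": -0.524, "claw": 8},
    {"delta_pos": [0, 0, 0], "twist": -0.524, "claw": 8}
  ]
}}

```text
time_s: 10.32
tool_pos: [508.2, 37.1, 193.0]
orientation: [[0.964, 0.267, 0.005], [0.267, -0.964, -0.002], [0.004, 0.003, -1.0]]
contact_force: [9.9, -2.8, -2.2]
gripper_width: 14.0
gripper_force: 30.0
```

Call:
{"name": "apply_moves", "arguments": {
  "series": [
    {"delta_pos": [0, 0, 0], "twist": -0.14, "claw": 8},
    {"delta_pos": [0, 0, 0], "twist": -0.28, "claw": 8},
    {"delta_pos": [0, 0, 0], "twist": -0.42, "claw": 8},
    {"delta_pos": [0, 0, 0], "twist": -0.524, "claw": 8},
    {"delta_pos": [0, 0, 0], "twist": -0.524, "claw": 8}
  ]
}}

```text
time_s: 10.95
tool_pos: [508.2, 36.3, 193.0]
orientation: [[0.968, -0.251, 0.005], [-0.251, -0.968, -0.004], [0.006, 0.002, -1.0]]
contact_force: [8.9, -7.3, -1.9]
gripper_width: 13.8
gripper_force: 30.0
```

Call:
{"name": "apply_moves", "arguments": {
  "series": [
    {"delta_pos": [0.5, -0.5, 0], "twist": -0.14, "claw": 8},
    {"delta_pos": [0.5, -0.5, 0], "twist": -0.28, "claw": 8},
    {"delta_pos": [0.5, -0.5, 0], "twist": -0.42, "claw": 8},
    {"delta_pos": [0.5, -0.5, 0], "twist": -0.52, "claw": 8},
    {"delta_pos": [0.5, -0.5, 0], "twist": -0.52, "claw": 8}
  ]
}}

```text
time_s: 11.58
tool_pos: [508.0, 35.5, 193.0]
orientation: [[0.715, -0.699, 0.003], [-0.699, -0.715, -0.004], [0.005, 0.001, -1.0]]
contact_force: [5.1, -8.3, -0.5]
gripper_width: 14.1
gripper_force: 30.0
```

Run:
```python
from h import *
s=bot.get_state();print(s['q'].round(1),s['ft_torque'],np.degrees(np.arctan2(s['orientation'][1,1],s['orientation'][0,1])))
snap('scene','sc3.png',(220,130,340,220),6)
```

```text
[  0.3  -8.6  95.2  -0.3  93.3 134.7] [-1.12329371 -0.59529273  0.06952513] -134.36060095121394
```

View pics/sc3.png

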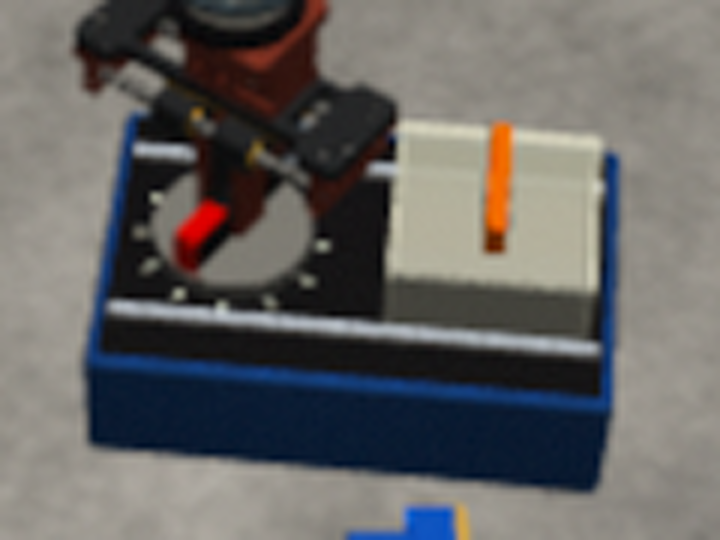

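The pointer (187,255) now points at the fifth white mark (179,293), so I release and rise.

Call:
{"name": "apply_moves", "arguments": {
  "series": [
    {"delta_pos": [0, 0, 0], "twist": 0, "claw": 50},
    {"delta_pos": [0, 0, 0], "twist": 0, "claw": 50},
    {"delta_pos": [0, 0, 0], "twist": 0, "claw": 50},
    {"delta_pos": [0, 0, 50], "twist": 0, "claw": 60},
    {"delta_pos": [0, 0, 110], "twist": 0, "claw": 60}
  ]
}}

```text
time_s: 12.25
tool_pos: [506.5, 37.8, 302.3]
orientation: [[0.717, -0.697, -0.004], [-0.697, -0.717, 0.0], [-0.003, 0.003, -1.0]]
contact_force: [0.6, 0.3, 1.1]
gripper_width: 58.9
gripper_force: 0.0
```

Call:
{"name": "apply_moves", "arguments": {
  "series": [
    {"delta_pos": [9, 36, 0], "twist": 0.17, "claw": 60},
    {"delta_pos": [18, 72, 0], "twist": 0.34, "claw": 60},
    {"delta_pos": [27, 108, 0], "twist": 0.522, "claw": 60},
    {"delta_pos": [36, 146, 0], "twist": 0.522, "claw": 60},
    {"delta_pos": [36, 146, 0], "twist": 0.522, "claw": 60}
  ]
}}

```text
time_s: 12.88
tool_pos: [543.0, 185.8, 301.8]
orientation: [[0.97, -0.243, -0.002], [-0.243, -0.97, 0.0], [-0.002, 0.0, -1.0]]
contact_force: [0.4, -0.7, -0.4]
gripper_width: 59.9
gripper_force: 0.0
```

Run:
```python
from h import *
s=bot.get_state();print(s['tool_pos'],np.degrees(np.arctan2(s['orientation'][1,1],s['orientation'][0,1])))
im=snap('top','top4.png',(205,160,295,250),6)
print([find(t,'top') for t in('cover_rib','pointer','dial_axis')])
snap('scene');print([find(t,'scene') for t in('cover_rib','pointer','dial_axis')])
```

```text
[542.975749   185.8011984  301.78521988] -104.07808813949322
[[], [(0.69, [540.2, 5.0, 116.7])], [(0.95, [506.2, 37.8, 120.2])]]
[[(0.87, [543.5, 178.4, 154.4])], [(0.74, [538.7, 3.0, 121.8]), (0.4, [688.3, 54.3, 0.1])], [(0.83, [505.2, 40.9, 119.7]), (0.62, [689.2, 47.9, -0.9])]]
```

View pics/top4.png

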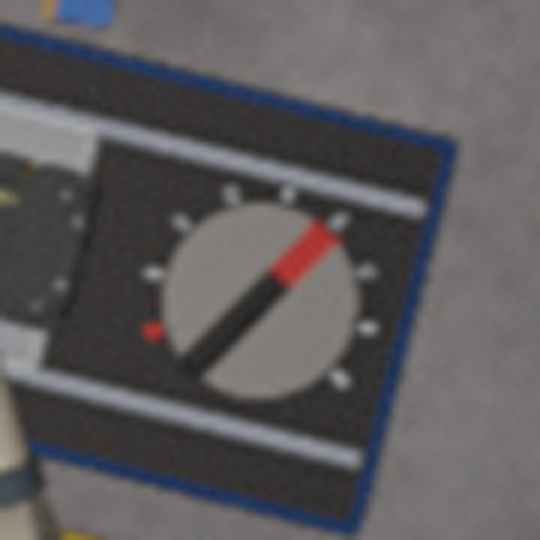

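The top view shows the pointer at (328,232) aimed at the fifth white mark (340,218), counting up from the red off mark at (152,330). Next I grip the rib and shut the cover.

Call:
{"name": "apply_moves", "arguments": {
  "series": [
    {"delta_pos": [0, -2, -40], "twist": 0, "claw": 50},
    {"delta_pos": [0, -2, -65], "twist": 0, "claw": 50},
    {"delta_pos": [0, -2, -75], "twist": 0, "claw": 50},
    {"delta_pos": [0, -2, -75], "twist": 0, "claw": 50}
  ],
  "squeeze": 10
}}

```text
time_s: 13.78
tool_pos: [543.0, 181.3, 227.5]
orientation: [[0.969, -0.247, -0.001], [-0.247, -0.969, -0.0], [-0.001, 0.0, -1.0]]
contact_force: [0.9, 0.7, 0.3]
gripper_width: 49.9
gripper_force: 0.0
```

Call:
{"name": "apply_moves", "arguments": {
  "series": [
    {"delta_pos": [0, 0, 0], "twist": 0, "claw": 5},
    {"delta_pos": [0, 0, 0], "twist": 0, "claw": 5},
    {"delta_pos": [0, 0, 0], "twist": 0, "claw": 5},
    {"delta_pos": [0, 0, 0], "twist": 0, "claw": 5},
    {"delta_pos": [0, 0, 0], "twist": 0, "claw": 5}
  ],
  "squeeze": 10
}}

```text
time_s: 14.4
tool_pos: [543.2, 181.7, 227.9]
orientation: [[0.969, -0.246, 0.0], [-0.246, -0.969, 0.0], [0.0, -0.0, -1.0]]
contact_force: [-0.3, -0.0, 1.3]
gripper_width: 11.7
gripper_force: 10.0
```

Call:
{"name": "apply_moves", "arguments": {
  "series": [
    {"delta_pos": [-7.4, -29, 0], "twist": 0, "claw": 5},
    {"delta_pos": [-14.8, -58, 0], "twist": 0, "claw": 5},
    {"delta_pos": [-22.2, -87, 0], "twist": 0, "claw": 5},
    {"delta_pos": [-29.6, -116, 0], "twist": 0, "claw": 5},
    {"delta_pos": [-34.5, -135.5, 0], "twist": 0, "claw": 5}
  ]
}}

```text
time_s: 15.02
tool_pos: [509.0, 45.3, 227.8]
orientation: [[0.969, -0.247, 0.003], [-0.247, -0.969, 0.001], [0.002, -0.001, -1.0]]
contact_force: [5.0, 1.7, -0.5]
gripper_width: 12.5
gripper_force: 10.0
```

Now on to the stop.

Call:
{"name": "apply_moves", "arguments": {
  "series": [
    {"delta_pos": [-0.5, -4.8, 0], "twist": 0, "claw": 5},
    {"delta_pos": [-1.5, -9, 0], "twist": 0, "claw": 5},
    {"delta_pos": [-2, -12, 0], "twist": 0, "claw": 5},
    {"delta_pos": [-2, -13.5, 0], "twist": 0, "claw": 5},
    {"delta_pos": [-2, -13.5, 0], "twist": 0, "claw": 5}
  ]
}}

```text
time_s: 15.65
tool_pos: [506.9, 35.8, 227.8]
orientation: [[0.97, -0.243, 0.001], [-0.243, -0.97, 0.006], [-0.001, -0.006, -1.0]]
contact_force: [1.8, 12.3, 1.0]
gripper_width: 12.1
gripper_force: 10.0
```

Call:
{"name": "apply_moves", "arguments": {
  "series": [
    {"delta_pos": [0, 0, 0], "twist": 0, "claw": 60},
    {"delta_pos": [0, 1, 0], "twist": 0, "claw": 60},
    {"delta_pos": [0, 2, 0], "twist": 0, "claw": 60},
    {"delta_pos": [0, 2, 50], "twist": 0, "claw": 60},
    {"delta_pos": [0, 2, 100], "twist": 0, "claw": 60}
  ]
}}

```text
time_s: 16.27
tool_pos: [506.3, 34.4, 328.0]
orientation: [[0.969, -0.247, -0.002], [-0.247, -0.969, -0.0], [-0.002, 0.001, -1.0]]
contact_force: [0.0, 0.4, 0.1]
gripper_width: 57.5
gripper_force: 0.0
```

Call:
{"name": "apply_moves", "arguments": {
  "series": [
    {"delta_pos": [-10, 60, 0], "twist": 0, "claw": 60},
    {"delta_pos": [-20, 120, 0], "twist": 0, "claw": 60},
    {"delta_pos": [-30, 180, 0], "twist": 0, "claw": 60},
    {"delta_pos": [-40, 240, 0], "twist": 0, "claw": 60},
    {"delta_pos": [-40, 240, 0], "twist": 0, "claw": 60}
  ]
}}

```text
time_s: 16.9
tool_pos: [465.4, 277.9, 326.9]
orientation: [[0.97, -0.241, -0.001], [-0.241, -0.97, -0.0], [-0.001, 0.0, -1.0]]
contact_force: [-0.1, -1.2, 0.2]
gripper_width: 59.5
gripper_force: 0.0
```

Run:
```python
from h import *
im=snap('top','top5.png',(155,145,295,260),5)
print([find(t,'top') for t in('cover_rib','dial_axis','mug','nut_driver')])
hsv=cv2.cvtColor(im,cv2.COLOR_RGB2HSV)
o=(hsv[...,0]>5)&(hsv[...,0]<18)&(hsv[...,1]>140);o[:185]=0;o[235:]=0;o[:,:225]=0;o[:,275:]=0
v,u=np.nonzero(o);print(len(u),u.mean(),v.mean())
```

```text
[[(0.92, [507.1, 36.6, 150.6])], [(0.63, [507.6, 35.7, 121.9])], [], []]
70 247.24285714285713 209.45714285714286
```

View pics/top5.png

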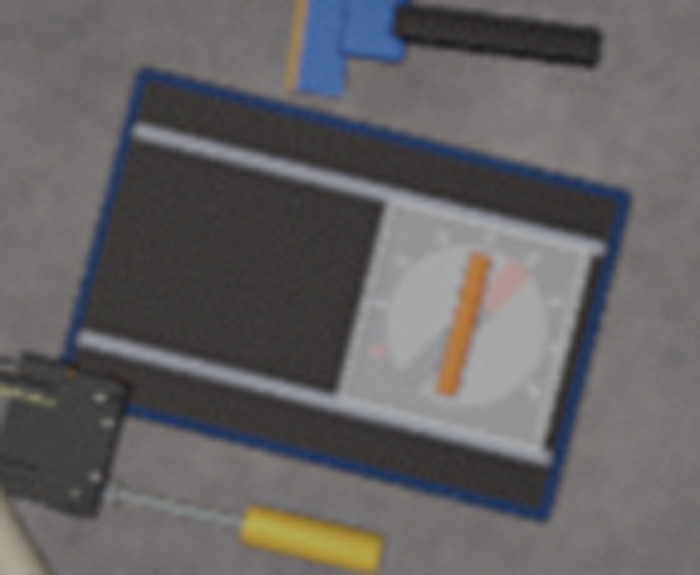

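The picture shows the cover shut, with the rib back at (465,325) and matching its starting pixels. The pointer (510,280) is still on the fifth mark, and the bystanders in view haven't moved.

```bash
python3 -c "
from plant import bot
print(bot.job_done())"
```

```text
the job is handed in; nothing more can be done
None
```

The job is handed in at about 17 s: the cover was slid fully aside to its stop, the dial turned clockwise from off to the fifth click without going past it, and the cover slid fully shut against its stop; I kept the arm clear of the other objects.

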